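Unlatch the vial shaker's clamp and hold it up

ROBOT

A 7-joint arm with a two-finger parallel gripper is mounted at the origin on the work surface; the furniture and walls round the work are solid. World frame = base frame: x ahead of the robot, y to its left, z up, the work surface at z = 0. Lengths are in m, angles in degrees, forces in N, time in s.
With the tool pointing down it reaches from about 0.425 to 0.875 m from the base axis. Payload 4.7 kg.
Tool frame: the origin (TCP) lies at the very end of the fingers, on their centre line; the grasp point (between the pads) lies 19 mm behind it; z points along the fingers, y is the line along which they close (so a half turn about z gives the same grasp; the last joint's range is limited). The gripper opens to 87 mm and grips with 3 to 60 N. Pads are 19 mm wide; open, the fingers measure 117 mm over their backs; the gripper's body (75 mm by 190 mm) begins 51 mm behind the grasp point.
Start: joints at [69.964, 18.392, -4.016, 83.108, 1.295, 78.541, -3.26], TCP at [0.231, -0.607, 0.223] pointing down, gripper open.
Joint ranges: [-163.93, 163.93], [-17.29, 119.83], [-79.2, 71.16], [3.27, 140.29], [-89.18, 269.18], [5.43, 117.66], [-154.24, 154.24]. Speed limits (degrees/s): [147.25, 147.25, 180, 180, 180, 180, 180].

INTERFACE

Orientations are given as [roll, pitch, yaw] about the fixed x, y, z axes, in that order (R = Rz(yaw) Ry(pitch) Rx(roll)).
In Python, from cell import telemetry, cams, env gives the robot as it stands.
- The arm moves only by the tool arm_command, never from a script. Its argument "series" is text: rows parted by semicolons, each of 5 numbers parted by spaces: the shift along the tool's x, y, z in mm, then the turn about the tool's z in rad, then the closure in counts, from 0 (fully open) to 255 (shut). A call has 1 to 20 rows; each row shifts and turns the commanded pose from where the row before left it, along the tool's axes as they then stand; what a row does not reach is not made up. A row lasts 1/12 s, in which the tool goes at most 41.7 mm and 7.16 degrees, less where a joint would pass 70% of its speed; a pose out of reach is approached as far as the arm can. A call is refused whole if a number of a shift passes 41.7 or a number of a turn 0.125, either way. A call with a gripper value outside its range is refused whole. The fingers move at their own pace and stop on an object; "squeeze" is the grip in N (left out, the last holds). Time passes only in rows, so rows that do not move let the fingers close. It gives the time, the measured TCP pose, the force, the opening and the grip force at its end, in the units of the state.
- telemetry.get_obs(): the state, without advancing time (a new reading comes with each control period).
- cams.read_camera(name): name is "side" or "top"; returns the picture (384x512x3 uint8, blue, green, red); there is no depth.
- cams.calibration(name): a dict with "K" (3x3 intrinsics, pixels), "origin" and "rotation" of the camera in the world. Camera axes: x right, y down, z forward; pixel columns grow to the right and rows downward; lengths in m; the calibration is good to about 2 mm. A picture is of the moment at which its call begins. calibration takes no time and is no camera call.
- env.sign_off(): hands the job in; it is judged then, once.
The state is a dict: "time_s": time; "qpos": joint angles; "joint_velocities": joint speeds; "effort": joint torques, N m; "tool_pos": TCP position; "tool_rot": TCP orientation; "force": force on the tool from outside, world axes, zero at the start; "wrist_torque": the same for the moment, N m; "grip_width": finger opening in m; "grasp_force": force on a finger pad.
Only numpy, scipy, OpenCV 4.12 (cv2) and the standard library are available. Lean on these libraries where they do the work, as an engineer would, in place of code of your own. Each camera call takes 0.05 s, during which the arm holds its last target. There are 200 camera calls.

TASK

The vial shaker has finished and a colleague needs to get at the samples. Put the loose red key handle with its square socket onto the square stub in the shaker's clamp head until it is fully home, pull it against the latch spring all the way towards the shaker's front (the display side), and with the latch held there lift the clamp head off its ball by the handle. Finish while still holding the handle, with the latch pulled and the head raised at least 5 cm and hanging from the handle alone; leave the vials and the other things on the bench where they are.

Things in the scene. Friction and masses are not known exactly. Their poses are not given: they have to be found in the camera images.
- shaker: vial shaker, a white box 158 x 290 mm on rubber feet, fixed to the bench; origin at the centre of its underside. Its front with the display is its -x side; y runs along it towards the clamp head; z up. Over six vials lies an aluminium hold-down plate (the clamp), hinged at the -y end; its +y end carries the grey clamp head, 68 mm (x) by 44 mm (y), top 160 mm above the bench
- clamp_hinge (a point): point on the hinge line of the hold-down plate, which runs along the shaker's x axis, 131 mm above the bench and 220 mm from the square stub in plan; the head rises on an arc about this line and tips with the plate
- clamp (a joint): angle of the hold-down plate in rad: 0 is down on the ball, grows as the head is raised (0.23 lifts the head by 50 mm; stop at 0.6). It falls back when let go; lifting it at the head takes about 3 N
- latch (a joint): travel of the latch slide in the clamp head in m: 0 is home (its fork is under the ball and the plate cannot be lifted), 0.016 is fully pulled, towards the shaker's front (-x). A spring drives it home, 3 N at the start and 9 N fully pulled; the fork is clear of the ball from about 0.012
- stub_foot (a point): foot of the brass square stub that stands on the latch slide, in the window in the top of the clamp head; moves with the slide. Stub 10 x 10 mm, sides along this frame's x and y, z along it, 12.5 mm high, tip tapered from 9 mm up. The handle's foot comes to rest at the level of this point, 22 mm below the head's top
- window (a point): centre of the 34 x 34 mm window, at the top face of the clamp head; moves with the head. On its front (-x) side it narrows to a slot 19 mm wide. Pulled towards the front, the handle's foot slides under the edges of this slot (3 mm of play), so that the plate can be lifted by the handle; with the slide home the handle comes off upwards
- ball (a point): centre of the steel ball (22 mm) of the fixed ball mount under the clamp head
- handle_grip (a point): centre of the flat red grip of the loose key handle, which stands upright on its foot. Grip 16 mm thick along this frame's x, 40 mm wide along y, 40 mm high; its centre is 52 mm above the handle's underside (72 mm high in all). Below it an 18 mm long, 13 mm square neck, then a steel foot 28 x 28 x 14 mm with a 12 mm square bore, 14 mm deep, open below, sides along x and y
- handle_foot (a point): centre of the handle's underside, at the mouth of the square bore
- handle: the same loose key handle, 0.08 to 0.16 kg; origin at the centre of its underside
- sample_0_mid (a point): middle of a sample vial, 22 mm across, 54 mm high, standing in the block under the hold-down plate
- sample_1_mid (a point): middle of a sample vial, 22 mm across, 54 mm high, standing in the block under the hold-down plate
- sample_2_mid (a point): middle of a sample vial, 22 mm across, 54 mm high, standing in the block under the hold-down plate
- sample_3_mid (a point): middle of a sample vial, 22 mm across, 54 mm high, standing in the block under the hold-down plate
- sample_4_mid (a point): middle of a sample vial, 22 mm across, 54 mm high, standing in the block under the hold-down plate
- sample_5_mid (a point): middle of a sample vial, 22 mm across, 54 mm high, standing in the block under the hold-down plate
- tape: a roll of beige tape lying flat, 96 mm across, 25 mm high, a bystander; origin at the centre of its underside
- buffer_yellow: a white bottle with a yellow cap, 50 mm across, 100 mm high, a bystander; origin at the centre of its underside
- buffer_blue: a white bottle with a blue cap, 50 mm across, 100 mm high, a bystander; origin at the centre of its underside
- cap_blue: a blue screw cap, 52 mm across, 30 mm high, a bystander; origin at the centre of its underside
- white_bottle_top (a point): top of the big white square bottle that stands fixed between the handle and the shaker, 263 mm high, 116 x 147 mm across

How it is judged:
By the outcome, as a careful person would: the job done as asked, in the order asked, and still so for the second after the job is handed in, while the arm keeps its last pose, push and grip.
It also fails if it takes over 45 s, if anything falls off the work surface, if the arm or the gripper's body presses on something with over 40 N, if the wrist force passes 120 N, or if a joint passes its speed limit or range.

## Working session

There is one attempt and no reset: what is moved stays moved. The work goes in short steps, Python scripts to look and compute and a tool call to move; the robot and the scene stay as the last step left them, time stands still between calls to the robot, and variables do not carry over. Pictures are saved under pics/ and viewed, at most 10 in all, crops included, and the job is handed in when it is done.

Besides the shell and the picture viewer there is one more tool, called by a JSON object that holds its "fn" and its "kwargs", one argument or row to a line. arm_command: Moves the arm, as the interface text tells. Its arguments: {"type":"object","properties":{"series":{"type":"string"},"squeeze":{"type":"number"}},"required":["series"]}

```bash
mkdir -p pics
python3 - <<'E'
from cell import telemetry,cams
import cv2
for n in("side","top"):
    im=cams.read_camera(n); cv2.imwrite(f"pics/{n}0.png",im)
    c=cams.calibration(n); print(n,c)
o=telemetry.get_obs(); print(o)
E
```

```text
side {'K': array([[484.85584512,   0.        , 253.11114218],
       [  0.        , 484.85584512, 190.69581456],
       [  0.        ,   0.        ,   1.        ]]), 'origin': array([1.28806744, 1.114163  , 0.82494392]), 'rotation': array([-115.30884513,    0.69126162,  141.63211898])}
top {'K': array([[413.99916723,   0.        , 252.25000332],
       [  0.        , 413.99916723, 195.30487504],
       [  0.        ,   0.        ,   1.        ]]), 'origin': array([ 0.22423398, -0.0176145 ,  1.68812095]), 'rotation': array([-172.45678642,    0.8442035 ,  -88.37728607])}
{'time_s': 0.1, 'qpos': array([69.96455887, 18.43477695, -4.0168011 , 83.16688885,  1.29454964,
       78.53917628, -3.26290089]), 'joint_velocities': array([ 0.00675517, -0.15284101,  0.03898947, -0.10919565,  0.06756269,
       -0.0647128 , -0.00457173]), 'effort': array([ 3.62152678e-04, -4.92571843e+01, -4.05646591e-01, -3.13397813e+01,
       -6.43079868e-02,  3.95189342e-02,  1.02325166e-04]), 'tool_pos': array([ 0.23107925, -0.60702789,  0.2215804 ]), 'tool_rot': array([-1.79904366e+02,  4.47575938e-03,  2.08432308e+01]), 'force': array([-0.41504403, -0.21666922,  0.87465646]), 'wrist_torque': array([ 0.0320798 , -0.03698415, -0.02098429]), 'grasp_force': 0.0, 'grip_width': 0.0867881713569032}
```

View pics/side0.png

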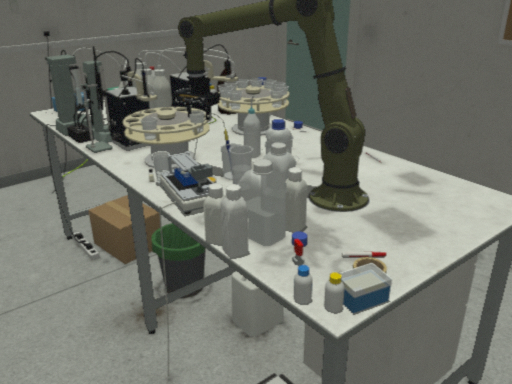

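View pics/top0.png

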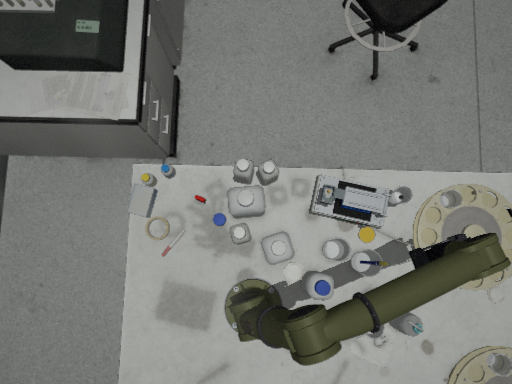

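The side view shows the red handle near (298,250) and the shaker near (190,180). In the top view the handle is near (200,198), the shaker at (350,200), and the big white bottle near (246,200) between them. Next I'll zoom in.

Run:
```python
import cv2,numpy as np
t=cv2.imread("pics/top0.png");s=cv2.imread("pics/side0.png")
a=cv2.resize(t[165:235,300:420],(800,467),interpolation=cv2.INTER_CUBIC)   # 6.667x
cv2.imwrite("pics/c1.png",a)
b=cv2.resize(s[140:220,145:235],(675,600),interpolation=cv2.INTER_CUBIC)  #7.5x
cv2.imwrite("pics/c2.png",b)
c=cv2.resize(t[180:235,180:240],(400,367),interpolation=cv2.INTER_CUBIC); d=cv2.resize(s[225:280,275:335],(400,367),interpolation=cv2.INTER_CUBIC)
cv2.imwrite("pics/c3.png",np.hstack([c,d]))
```

```text
(no output)
```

View pics/c1.png

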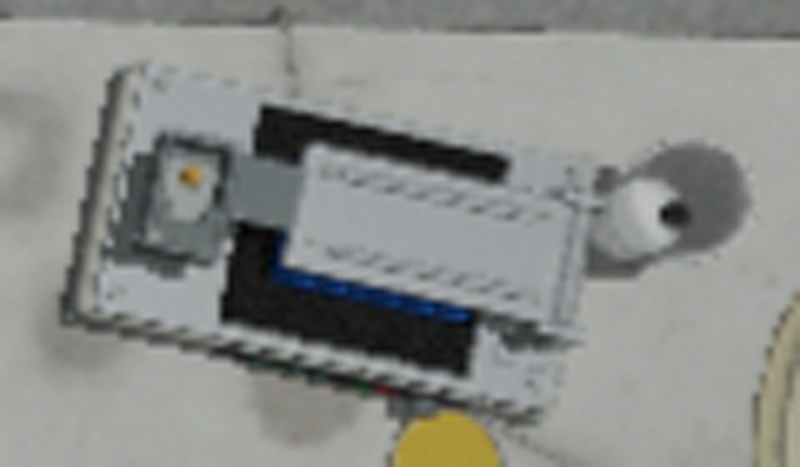

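View pics/c2.png

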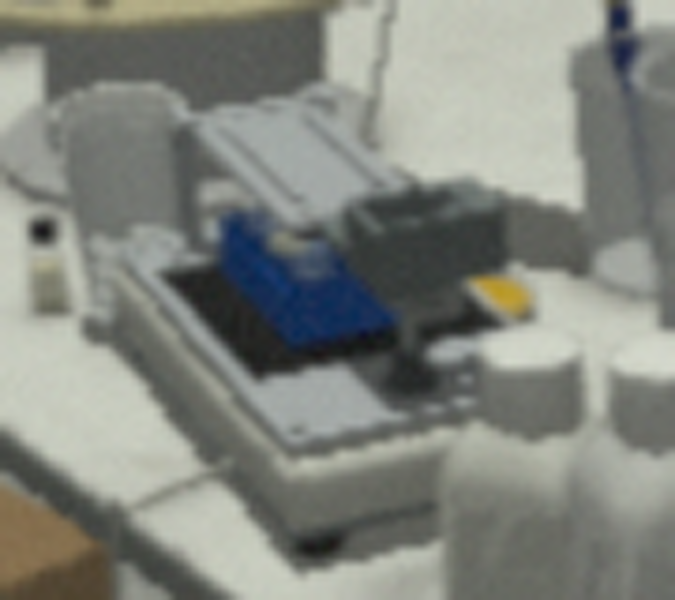

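View pics/c3.png

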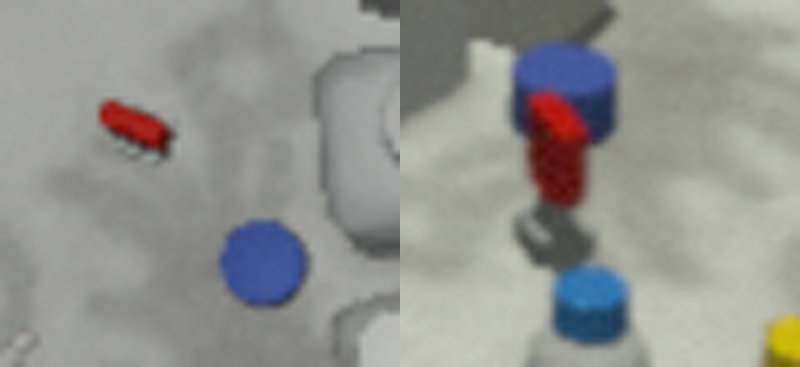

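The crops show the shaker's LEDs and display on its lower side in the top view, which is world -x. The brass stub is at about (328.5,191.4) in the top picture. The handle stands upright with its grip roughly parallel to the shaker's length. Next I'll measure positions and yaws.

```bash
cat > h.py <<'E'
import numpy as np,cv2
from scipy.spatial.transform import Rotation as R
from cell import telemetry,cams
def cal(n):
    c=cams.calibration(n); return np.array(c['K']),np.array(c['origin']),R.from_euler('xyz',c['rotation'],degrees=True).as_matrix()
def ray(n,p):
    K,o,M=cal(n); d=M@np.linalg.solve(K,[p[0],p[1],1.]); return o,d/np.linalg.norm(d)
def onz(n,p,z):
    o,d=ray(n,p); return o+d*(z-o[2])/d[2]
def tri(p,q):
    o1,d1=ray('top',p);o2,d2=ray('side',q)
    A=np.stack([d1,-d2],1); s=np.linalg.lstsq(A,o2-o1,rcond=None)[0]
    a,b=o1+s[0]*d1,o2+s[1]*d2; return (a+b)/2,np.linalg.norm(a-b)
def proj(n,P):
    K,o,M=cal(n); v=K@(M.T@(np.asarray(P)-o)); return v[:2]/v[2]
def red(im,box):
    x0,y0,x1,y1=box; h=cv2.cvtColor(im[y0:y1,x0:x1],cv2.COLOR_BGR2HSV)
    m=(((h[...,0]<8)|(h[...,0]>172))&(h[...,1]>140)&(h[...,2]>60)).astype(np.uint8)
    c=max(cv2.findContours(m,0,1)[0],key=cv2.contourArea)
    M=cv2.moments(m,True); return np.array([M['m10']/M['m00']+x0,M['m01']/M['m00']+y0]),c.reshape(-1,2)+[x0,y0],m
E
python3 - <<'E'
from h import *
t=cv2.imread("pics/top0.png");s=cv2.imread("pics/side0.png")
ct,kt,m=red(t,(180,180,220,215)); cs,ks,_=red(s,(285,230,315,262))
print("red",ct,cs,tri(ct,cs))
ys,xs=np.nonzero(m); W=np.array([onz('top',(x+180,y+180),.07)[:2] for x,y in zip(xs,ys)])
e,v=np.linalg.eigh(np.cov(W.T)); d=v[:,1]; print("handle long dir deg",np.degrees(np.arctan2(d[1],d[0]))%180, np.sqrt(12*e))
h=cv2.cvtColor(t,cv2.COLOR_BGR2HSV)[183:200,320:338]
m=((h[...,0]>10)&(h[...,0]<32)&(h[...,1]>100)); ys,xs=np.nonzero(m); w=h[...,1][m].astype(float); p=np.array([np.average(xs,weights=w)+320,np.average(ys,weights=w)+183])
print("stub px",p,len(xs),onz('top',p,.1495),onz('top',p,.149)[:2]@[1,0])
g=cv2.cvtColor(t,cv2.COLOR_BGR2GRAY)[165:235,300:400]
L=cv2.createLineSegmentDetector().detect(g)[0][:,0]
for l in L:
    a=onz('top',l[:2]+[300,165],.12);b=onz('top',l[2:]+[300,165],.12);q=(b-a)
    if np.hypot(*q[:2])>.08: print(np.round(l+[300,165,300,165],1),round(np.hypot(*q[:2]),3),round(np.degrees(np.arctan2(q[1],q[0]))%180,2))
for n,p,z in(("bigbottle",(246,198),.263),("b1",(244,165),.2),("b2",(267,168),.2),("bb",(320,287),.2)):print(n,onz('top',p,z).round(3))
E
```

```text
red [199.64102564 198.30769231] [298.         246.66055046] (array([0.42241922, 0.22183528, 0.0536586 ]), np.float64(0.0002676279289130226))
handle long dir deg 65.0700514023674 [0.01479793 0.04051339]
stub px [328.1        190.87283951] 6 [ 0.45149966 -0.2726561   0.1495    ] 0.4515735132658093
[339.2 180.  376.4 187.8] 0.144 79.43
[343.  204.8 382.1 213.3] 0.15 79.1
[368.2 220.4 333.3 212.4] 0.134 78.59
[373.4 191.9 346.6 185.7] 0.104 78.17
[356.9 224.5 309.3 213.2] 0.183 78.14
[312.2 210.5 360.6 222.2] 0.187 77.8
[308.9 206.8 315.2 176.8] 0.118 168.84
[398.1 169.9 344.4 168.4] 0.205 89.84
[341.9 168.9 300.6 167. ] 0.158 88.78
[349.3 200.7 378.1 207.2] 0.11 78.64
bigbottle [0.402 0.03  0.263]
b1 [0.532 0.043 0.2  ]
b2 [ 0.523 -0.041  0.2  ]
bb [ 0.102 -0.237  0.2  ]
```

{"fn": "arm_command", "kwargs": {
  "series": "0 0 -28 0 0;0 0 -28 0 0;0 0 -28 0 0;0 0 -28 0 0;0 0 -28 0 0;0 0 0 -0.11 0;0 0 0 -0.11 0;0 0 0 -0.11 0;0 0 0 -0.11 0;0 0 0 -0.11 0;0 0 0 -0.11 0;0 0 0 -0.11 0",
  "squeeze": 30
}}

```text
time_s: 1.1
tool_pos: [0.2312, -0.6073, 0.3619]
tool_rot: [-179.9, -0.0, 65.3]
force: [-0.4, -0.2, -0.3]
grip_width: 0.0872
grasp_force: 0.0
```

Run:
```python
from h import *
print(tri((244,161),(234,186)),tri((267,164),(216,187)),tri((246,199),(262,162)))
o=telemetry.get_obs();print(o['qpos'],o['tool_pos'],o['tool_rot'],o['time_s'])
```

```text
(array([0.5349001 , 0.04752245, 0.22565892]), np.float64(0.015612795180330605)) (array([ 0.53663766, -0.03892342,  0.19160398]), np.float64(0.00670226437890913)) (array([0.40036218, 0.02906364, 0.26038128]), np.float64(0.0032536078133893567))
[73.45733493 17.4704938  -9.04486483 68.7760931   2.71214071 94.01968536
 40.28742522] [ 0.23119098 -0.60728061  0.3619066 ] [-1.79948967e+02 -4.25499901e-02  6.52770269e+01] 1.1
```

{"fn": "arm_command", "kwargs": {
  "series": "32.5 9 0 0 0;32.5 9 0 0 0;32.5 9 0 0 0;32.5 9 0 0 0;32.5 9 0 0 0;32.5 9 0 0 0;32.5 9 0 0 0;32.5 9 0 0 0;32.5 9 0 0 0;32.5 9 0 0 0"
}}

```text
time_s: 1.93
tool_pos: [0.451, -0.3496, 0.3622]
tool_rot: [-180.0, 0.0, 65.0]
force: [0.6, -0.6, 0.8]
grip_width: 0.087
grasp_force: 0.0
```

{"fn": "arm_command", "kwargs": {
  "series": "34 -10 0 0 0;34 -10 0 0 0;34 -10 0 0 0;34 -10 0 0 0;34 -10 0 0 0;34 -10 0 0 0;34 -10 0 0 0;34 -10 0 0 0;34 -10 0 0 0;34 -10 0 0 0"
}}

```text
time_s: 2.77
tool_pos: [0.5033, 0.001, 0.3623]
tool_rot: [180.0, 0.0, 64.9]
force: [1.3, 0.3, 0.4]
grip_width: 0.0872
grasp_force: 0.0
```

{"fn": "arm_command", "kwargs": {
  "series": "24 -23.5 0 0 0;24 -23.5 0 0 0;24 -23.5 0 0 0;24 -23.5 0 0 0;24 -23.5 0 0 0;24 -23.5 0 0 0;24 -23.5 0 0 0;0 0 0 0 0;0 0 0 0 0"
}}

```text
time_s: 3.52
tool_pos: [0.4244, 0.2232, 0.3625]
tool_rot: [180.0, 0.0, 65.3]
force: [0.1, -0.7, -1.2]
grip_width: 0.0872
grasp_force: 0.0
```

Run:
```python
from h import *
o=telemetry.get_obs();print(o['qpos'],o['tool_pos'],o['tool_rot'],o['force'],o['time_s'])
p=np.radians(o['tool_rot'][2]);d=np.array([.4224,.2218])-o['tool_pos'][:2]
print(d@[np.cos(p),np.sin(p)],d@[np.sin(p),-np.cos(p)])
```

```text
[ 25.59500995  -4.22577511 -52.51248134  90.9509634   -3.31267496
  91.62652254 -51.6788074 ] [0.42444333 0.22316412 0.36247215] [1.79971585e+02 2.95533604e-02 6.52571218e+01] [ 0.06184757 -0.7043255  -1.23275529] 3.5167
-0.0020941161419740987 -0.0012847978216693203
```

{"fn": "arm_command", "kwargs": {
  "series": "-2 -1 25 0 0;0 0 30 0 0;0 0 30 0 0;0 0 30 0 0;0 0 30 0 0;0 0 30 0 0;0 0 30 0 0;0 0 30 0 0;0 0 30 0 0;0 0 30 0 0;0 0 20 0 0;0 0 14 0 0;0 0 0 0 0;0 0 0 0 0"
}}

```text
time_s: 4.68
tool_pos: [0.4237, 0.2184, 0.0328]
tool_rot: [-179.9, 0.1, 64.9]
force: [0.2, 0.3, -0.9]
grip_width: 0.0868
grasp_force: 0.0
```

Run:
```python
from h import *
cv2.imwrite("pics/s1.png",cv2.resize(cams.read_camera("side")[200:290,260:360],(800,720)[:2] and (660,594),interpolation=cv2.INTER_CUBIC))
o=telemetry.get_obs();print(o['qpos'],o['tool_pos'],o['tool_rot'],o['force'],o['time_s'])
p=np.radians(o['tool_rot'][2]);d=np.array([.4224,.2218])-o['tool_pos'][:2]
print(d@[np.cos(p),np.sin(p)],d@[np.sin(p),-np.cos(p)])
```

```text
[ 18.40459954  14.77815969 -52.93641367 117.24141226  14.45821731
  54.61135359 -67.2151369 ] [0.4245414  0.21896364 0.03375061] [-1.79994068e+02  9.94379692e-03  6.48806949e+01] [0.73824584 0.54034005 0.76947424] 4.7333
0.0016590831936247987 -0.0031429276952342163
```

View pics/s1.png

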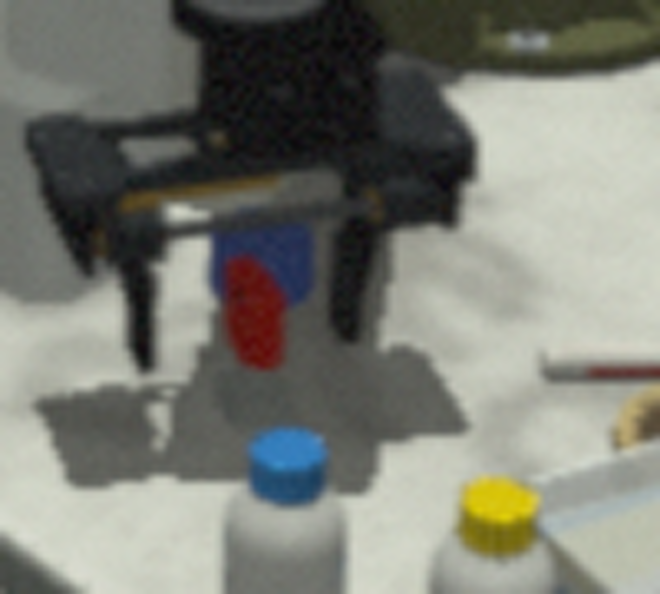

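The handle stands between the open fingers, so I'll centre and close.

{"fn": "arm_command", "kwargs": {
  "series": "1 -2.5 0 0 0;0 0 0 0 255;0 0 0 0 255;0 0 0 0 255;0 0 0 0 255;0 0 0 0 255;0 0 0 0 255;0 0 0 0 255;0 0 0 0 255;0 0 0 0 255;0 0 0 0 255;0 0 0 0 255",
  "squeeze": 40
}}

```text
time_s: 5.73
tool_pos: [0.4221, 0.2217, 0.0335]
tool_rot: [-180.0, 0.0, 65.0]
force: [0.4, -0.2, -0.5]
grip_width: 0.0217
grasp_force: 0.0
```

{"fn": "arm_command", "kwargs": {
  "series": "0 0 0 0 255;0 0 0 0 255;0 0 0 0 255;0 0 0 0 255"
}}

```text
time_s: 6.07
tool_pos: [0.422, 0.2217, 0.0335]
tool_rot: [-180.0, 0.0, 65.0]
force: [0.6, -0.2, 0.2]
grip_width: 0.0155
grasp_force: 40.0
```

{"fn": "arm_command", "kwargs": {
  "series": "0 0 -15 0 255;0 0 -25 0 255;0 0 -30 0 255;0 0 -30 0 255;0 0 -30 0 255;0 0 -30 0 255;0 0 -30 0 255;0 0 -30 0 255;0 0 -30 0 255;0 0 -30 0 255;0 0 -30 0 255;0 0 -17 0 255"
}}

```text
time_s: 7.07
tool_pos: [0.4227, 0.2221, 0.3636]
tool_rot: [179.8, -0.1, 65.0]
force: [0.7, -0.1, -1.3]
grip_width: 0.016
grasp_force: 40.0
```

{"fn": "arm_command", "kwargs": {
  "series": "-24 23.5 0 0 255;-24 23.5 0 0 255;-24 23.5 0 0 255;-24 23.5 0 0 255;-24 23.5 0 0 255;-24 23.5 0 0 255;-24 23.5 0 0 255;-29.7 7.9 0 0 255;-29.7 7.9 0 0 255;-29.7 7.9 0 0 255;-29.7 7.9 0 0 255;-29.7 7.9 0 0 255;-29.7 7.9 0 0 255;-29.7 7.9 0 0 255;-29.7 7.9 0 0 255;-29.7 7.9 0 0 255;0 0 0 -0.118 255;0 0 0 -0.118 255;0 0 0 0 255;0 0 0 0 255"
}}

```text
time_s: 8.73
tool_pos: [0.4513, -0.2722, 0.3602]
tool_rot: [-180.0, -0.0, 78.3]
force: [-0.4, 0.1, -0.8]
grip_width: 0.0157
grasp_force: 40.0
```

Run:
```python
from h import *
s=cams.read_camera("side");cv2.imwrite("pics/side2.png",s)
P=[]
for i in range(3):
    o=telemetry.get_obs();P.append(o['tool_pos']);
    if i<2: cams.read_camera("side")
print(P,o['tool_rot'],o['qpos'],o['force'],o['time_s'])
a=o['tool_pos']; print(proj('side',a))
c,k,_=red(s,tuple(int(v) for v in (*(proj('side',a)-[30,45]),*(proj('side',a)+[30,35]))))
print(c,k.min(0),k.max(0),proj('side',a+[0,0,.019]))
cv2.imwrite("pics/s2.png",cv2.resize(s[90:210,150:270],(600,600),interpolation=cv2.INTER_CUBIC))
```

```text
[array([ 0.45141599, -0.2720295 ,  0.36035063]), array([ 0.45147599, -0.27194296,  0.36046594]), array([ 0.45148017, -0.27193418,  0.36051565])] [-1.79994015e+02  1.16477386e-02  7.84170114e+01] [ 51.91450464   2.62714342 -24.61606153  86.20392569   1.10715157
  91.40973549  15.76545377] [-0.63518475  0.72736223 -1.33147922] 8.8833
[194.7378045  113.03333449]
[195.21428571 107.72857143] [193 101] [198 114] [194.38167567 107.58212864]
```

View pics/s2.png

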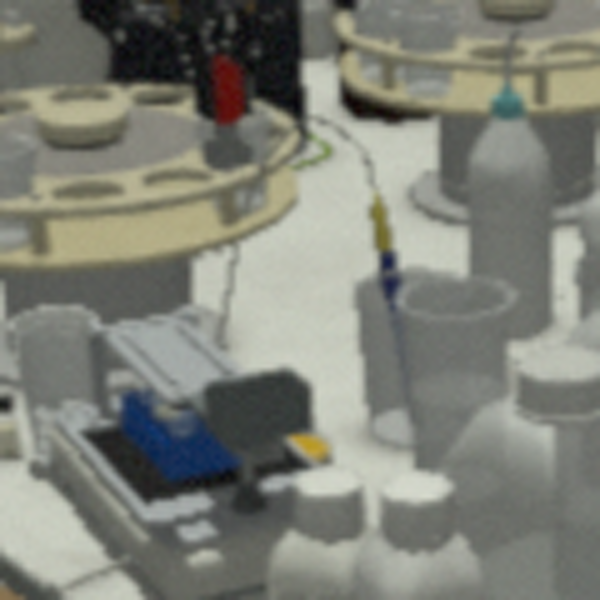

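The side view shows the handle held upright at about (195,108), above the clamp head. Before lowering it I'll refine the stub centre from the first top picture.

Run:
```python
from h import *
t=cv2.imread("pics/top0.png").astype(float)
w=t[185:198,322:336,2]-t[185:198,322:336,0]
print(w.astype(int)); print(cv2.cvtColor(t[185:205,320:338].astype(np.uint8),cv2.COLOR_BGR2GRAY))
b=np.median(w)
for th in(8,15,25):
    q=np.clip(w-b-th,0,None); ys,xs=np.mgrid[185:198,322:336]; p=((q*xs).sum()/q.sum(),(q*ys).sum()/q.sum())
    print(p,onz('top',p,.1445),onz('top',p,.1495))
print(proj('top',[.4515,-.2727,.15]),onz('top',(329,191),.16)-onz('top',(328,191),.16),onz('top',(328,192),.16)-onz('top',(328,191),.16))
```

```text
[[ -4  -3  -5  -9  -6  -9  -9  -8  -6  -6  -6  -6  -6  -6]
 [ -5  -5  -6  -8  -6  -5  -4  -6  -7 -10  -5  -7  -7  -5]
 [ -6  -5  -7  -7  -9  -6  -7  -3  -5  -6  -4  -6  -7  -9]
 [ -5  -4  -9  -6  -5  -8  -8  -6  -7  -7  -6  -3  -6  -9]
 [ -2  -5  -8  -3  -4   1  12   6  -1  -7  -8  -5  -5  -7]
 [ -6  -6  -9  -3   1  24  73  63  19  -4  -2  -3  -4  -9]
 [ -4  -5  -6  -2   3  59  89  91  25  -1  -4  -6  -9  -8]
 [ -5  -7  -4  -2   6  45  61  49   7  -2  -7  -5  -9 -10]
 [ -5  -9  -4  -3  -1  -1   6   5  -2  -2  -3  -6 -10  -9]
 [ -6  -8  -4  -5  -3  -2  -3  -2  -2  -3  -5  -7  -9  -7]
 [ -8  -9  -9  -8  -2  -4  -4  -2  -2  -5  -4  -6  -7  -8]
 [ -8 -10 -10  -5  -3  -2  -4  -3  -3  -6  -9  -8 -10  -8]
 [ -7  -9  -9  -6  -6  -4  -4  -5  -5  -8  -8  -9  -9 -10]]
[[165 165 157 117  69 104  90 106 110 106 117 136 134 155 155 160 159 148]
 [164 165 151  71  65  84  59  50  44  63  89 112 109 110 119 141 145 147]
 [153 156 142  76  89  99 107  90  64  62  59  59  55  56  89 123 141 142]
 [ 77  79  67  71 108 109 126 117 113 112 107  96  87  45  64 108 111 111]
 [ 78  73  63  65 116 139 153 14
[... 1016 characters left out ...]
]
 [ 74  72  69  57  58  49  51  48  64  89 108 106 117 129  53  25  25  24]
 [108 101  79  79  76  71  67  73 103  90  77  94 141 151  52  20  26  25]]
(np.float64(328.2682512733447), np.float64(190.95246179966045)) [ 0.45195251 -0.27411638  0.1445    ] [ 0.4512149  -0.27328553  0.1495    ]
(np.float64(328.25102040816324), np.float64(190.96326530612245)) [ 0.45190981 -0.27405202  0.1445    ] [ 0.45117234 -0.27322138  0.1495    ]
(np.float64(328.2242744063324), np.float64(190.9868073878628)) [ 0.45181783 -0.27395223  0.1445    ] [ 0.45108066 -0.27312192  0.1495    ]
[328.13405169 190.85410346] [ 9.72169188e-05 -3.70765646e-03  0.00000000e+00] [-3.75604052e-03 -1.64077673e-05  0.00000000e+00]
```

{"fn": "arm_command", "kwargs": {
  "series": "-1.5 0.3 20 0 255;0 0 30 0 255;0 0 30 0 255;0 0 30 0 255;0 0 25 0 255;0 0 20 0 255;0 0 0 0 255;0 0 0 0 255"
}}

```text
time_s: 9.55
tool_pos: [0.451, -0.2734, 0.2051]
tool_rot: [-179.9, -0.0, 78.5]
force: [0.5, -0.1, 0.1]
grip_width: 0.0152
grasp_force: 40.0
```

Run:
```python
from h import *
P=[]
for i in range(5):
    s=cams.read_camera("side");o=telemetry.get_obs();P.append(np.r_[o['tool_pos'],o['force']])
print(np.mean(P,0).round(4),np.std(P,0).round(4),o['tool_rot'],o['time_s'])
a=np.mean(P,0)[:3]
c,k,_=red(s,tuple(int(v) for v in (*(proj('side',a)-[30,45]),*(proj('side',a)+[30,35]))))
print(c,k.min(0),k.max(0),proj('side',a+[0,0,.019]))
cv2.imwrite("pics/s3.png",cv2.resize(s[120:200,160:240],(600,600),interpolation=cv2.INTER_CUBIC))
```

```text
[ 0.4523 -0.2743  0.2073 -0.0305  0.2499 -0.4111] [2.000e-04 2.000e-04 4.000e-04 4.238e-01 1.714e-01 4.488e-01] [1.79843963e+02 7.75993915e-02 7.84723112e+01] 9.8
[197.24590164 150.45901639] [195 145] [200 156] [196.59547856 149.94101571]
```

View pics/s3.png

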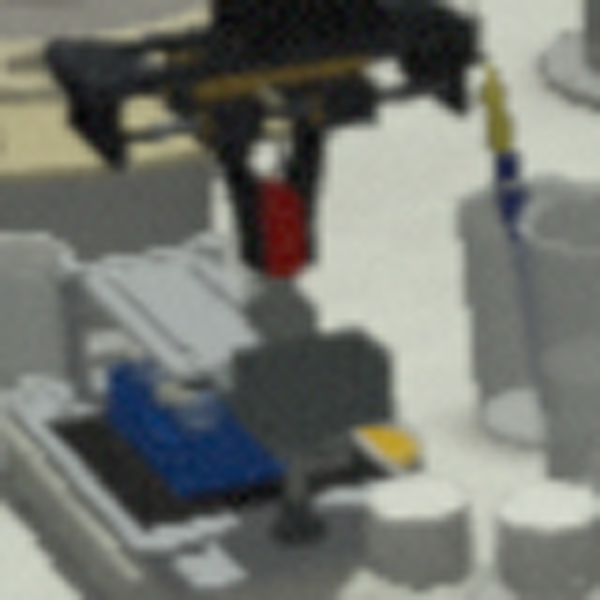

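The handle hangs straight above the clamp head's window, with red at (197,150). I'll lower it gently and watch the force.

{"fn": "arm_command", "kwargs": {
  "series": "0 0 6 0 255;0 0 6 0 255;0 0 0 0 255"
}}

```text
time_s: 10.05
tool_pos: [0.4506, -0.2736, 0.1922]
tool_rot: [-179.9, -0.0, 78.5]
force: [0.6, 1.0, -1.9]
grip_width: 0.0156
grasp_force: 40.0
```

{"fn": "arm_command", "kwargs": {
  "series": "0 0 3 0 255;0 0 0 0 255;0 0 0 0 255"
}}

```text
time_s: 10.3
tool_pos: [0.4512, -0.2739, 0.1903]
tool_rot: [-180.0, -0.0, 78.5]
force: [0.6, -0.3, -0.7]
grip_width: 0.0157
grasp_force: 40.0
```

{"fn": "arm_command", "kwargs": {
  "series": "0 0 3 0 255;0 0 0 0 255;0 0 0 0 255"
}}

```text
time_s: 10.55
tool_pos: [0.4513, -0.2739, 0.1874]
tool_rot: [-180.0, -0.0, 78.5]
force: [-0.0, 0.7, -1.4]
grip_width: 0.0155
grasp_force: 40.0
```

{"fn": "arm_command", "kwargs": {
  "series": "0 0 2.5 0 255;0 0 0 0 255;0 0 0 0 255"
}}

```text
time_s: 10.8
tool_pos: [0.4513, -0.2739, 0.1849]
tool_rot: [-180.0, -0.0, 78.5]
force: [0.3, -0.5, -0.6]
grip_width: 0.0159
grasp_force: 40.0
```

{"fn": "arm_command", "kwargs": {
  "series": "0 0 2.5 0 255;0 0 0 0 255;0 0 0 0 255"
}}

```text
time_s: 11.05
tool_pos: [0.4512, -0.2739, 0.1824]
tool_rot: [-180.0, -0.0, 78.5]
force: [-0.4, -0.3, -1.8]
grip_width: 0.0156
grasp_force: 40.0
```

{"fn": "arm_command", "kwargs": {
  "series": "0 0 2 0 255;0 0 0 0 255;0 0 0 0 255"
}}

```text
time_s: 11.3
tool_pos: [0.4513, -0.2739, 0.1804]
tool_rot: [-180.0, -0.0, 78.5]
force: [0.3, 0.4, -0.9]
grip_width: 0.0159
grasp_force: 40.0
```

{"fn": "arm_command", "kwargs": {
  "series": "0 0 3 0 255;0 0 0 0 255;0 0 0 0 255"
}}

```text
time_s: 11.55
tool_pos: [0.4512, -0.2739, 0.1773]
tool_rot: [-180.0, -0.0, 78.5]
force: [-0.1, 0.1, -0.7]
grip_width: 0.0155
grasp_force: 40.0
```

{"fn": "arm_command", "kwargs": {
  "series": "0 0 3 0 255;0 0 0 0 255;0 0 0 0 255"
}}

```text
time_s: 11.8
tool_pos: [0.4512, -0.2739, 0.1743]
tool_rot: [-180.0, -0.0, 78.5]
force: [-0.8, 0.5, -0.2]
grip_width: 0.0156
grasp_force: 40.0
```

{"fn": "arm_command", "kwargs": {
  "series": "0 0 2 0 255;0 0 0 0 255;0 0 0 0 255"
}}

```text
time_s: 12.05
tool_pos: [0.4513, -0.2739, 0.1724]
tool_rot: [-180.0, -0.0, 78.5]
force: [-0.3, 0.6, -1.2]
grip_width: 0.0158
grasp_force: 40.0
```

{"fn": "arm_command", "kwargs": {
  "series": "0 0 1 0 255;0 0 0 0 255;0 0 0 0 255"
}}

```text
time_s: 12.3
tool_pos: [0.4513, -0.274, 0.1715]
tool_rot: [-180.0, 0.0, 78.5]
force: [-0.1, 0.1, -0.6]
grip_width: 0.0156
grasp_force: 40.0
```

{"fn": "arm_command", "kwargs": {
  "series": "0 0 1 0 255;0 0 0 0 255;0 0 0 0 255"
}}

```text
time_s: 12.55
tool_pos: [0.4514, -0.274, 0.1714]
tool_rot: [180.0, 0.0, 78.5]
force: [-1.7, 1.6, 5.3]
grip_width: 0.0154
grasp_force: 40.0
```

{"fn": "arm_command", "kwargs": {
  "series": "0 0 0.7 0 255;0 0 0 0 255;0 0 0 0 255"
}}

```text
time_s: 12.8
tool_pos: [0.4515, -0.2741, 0.1713]
tool_rot: [180.0, 0.0, 78.5]
force: [-2.7, 2.8, 9.6]
grip_width: 0.0157
grasp_force: 40.0
```

The foot bottomed at the expected height (TCP 0.1714) with contact force. I'll ease off and pull towards the front (-tool y).

{"fn": "arm_command", "kwargs": {
  "series": "0 0 -1.2 0 255;0 -2 0 0 255;0 -2 0 0 255;0 -2 0 0 255;0 -2 0 0 255;0 -2 0 0 255;0 0 0 0 255;0 0 0 0 255"
}}

```text
time_s: 13.47
tool_pos: [0.4427, -0.2723, 0.1715]
tool_rot: [179.8, 0.0, 78.5]
force: [5.9, -1.2, 0.4]
grip_width: 0.0157
grasp_force: 40.0
```

{"fn": "arm_command", "kwargs": {
  "series": "0 -2 0 0 255;0 -2 0 0 255;0 -1.5 0 0 255;0 0 0 0 255;0 0 0 0 255"
}}

```text
time_s: 13.88
tool_pos: [0.438, -0.2713, 0.1715]
tool_rot: [179.7, 0.0, 78.5]
force: [7.9, -2.1, -0.9]
grip_width: 0.0159
grasp_force: 40.0
```

{"fn": "arm_command", "kwargs": {
  "series": "0 -1.5 0 0 255;0 -1 0 0 255;0 0 0 0 255;0 0 0 0 255"
}}

```text
time_s: 14.22
tool_pos: [0.4359, -0.2709, 0.1715]
tool_rot: [179.7, 0.0, 78.5]
force: [8.1, -2.3, -1.7]
grip_width: 0.0156
grasp_force: 40.0
```

{"fn": "arm_command", "kwargs": {
  "series": "0 -1 0 0 255;0 -1 0 0 255;0 0 0 0 255;0 0 0 0 255"
}}

```text
time_s: 14.55
tool_pos: [0.4342, -0.2705, 0.1715]
tool_rot: [179.7, 0.0, 78.5]
force: [8.0, -2.8, -2.2]
grip_width: 0.0158
grasp_force: 40.0
```

{"fn": "arm_command", "kwargs": {
  "series": "0 -1 0 0 255;0 -1 0 0 255;0 0 0 0 255;0 0 0 0 255"
}}

```text
time_s: 14.88
tool_pos: [0.4336, -0.2704, 0.1718]
tool_rot: [179.5, 0.1, 78.5]
force: [12.2, -3.6, -3.8]
grip_width: 0.0159
grasp_force: 40.0
```

{"fn": "arm_command", "kwargs": {
  "series": "0 -1 0 0 255;0 0 0 0 255;0 0 0 0 255"
}}

```text
time_s: 15.13
tool_pos: [0.4335, -0.2704, 0.1721]
tool_rot: [179.4, 0.1, 78.5]
force: [13.0, -3.2, -4.8]
grip_width: 0.0155
grasp_force: 40.0
```

The latch is at its stop: the position stalled while the force rose to 13 N. Now I'll lift along the hinge arc, checking early.

{"fn": "arm_command", "kwargs": {
  "series": "0 0 -1.5 0 255;-0.7 0 -2.2 0 255;-0.7 0 -2.2 0 255;-0.7 0 -2.2 0 255;-0.7 0 -2.2 0 255;0 0 0 0 255;0 0 0 0 255",
  "squeeze": 32
}}

```text
time_s: 15.72
tool_pos: [0.4333, -0.2715, 0.1823]
tool_rot: [179.4, -0.1, 78.6]
force: [13.6, -0.4, -4.3]
grip_width: 0.0158
grasp_force: 32.0
```

{"fn": "arm_command", "kwargs": {
  "series": "-1.4 0 -4.4 0 255;-1.4 0 -4.4 0 255;-1.4 0 -4.4 0 255;-1.7 0 -4.3 0 255;-1.8 0 -4.2 0 255;0 0 0 0 255;0 0 0 0 255"
}}

```text
time_s: 16.3
tool_pos: [0.4322, -0.2761, 0.2037]
tool_rot: [179.5, -0.3, 78.7]
force: [14.0, 3.8, -3.0]
grip_width: 0.0157
grasp_force: 32.0
```

Run:
```python
from h import *
s=cams.read_camera("side");o=telemetry.get_obs();print(o['tool_pos'],o['tool_rot'],o['force'],o['wrist_torque'],o['qpos'])
cv2.imwrite("pics/s4.png",cv2.resize(s[110:190,150:230],(600,600),interpolation=cv2.INTER_CUBIC))
```

```text
[ 0.4322479  -0.27602436  0.20359188] [179.47133404  -0.30225264  78.70382309] [13.59680055  4.32677029 -3.56456259] [ 1.09860338 -3.69640946 -0.02237466] [ 53.35787695   3.12913293 -24.12544604 103.458669     0.86439926
  73.27715783  17.72552253]
```

View pics/s4.png

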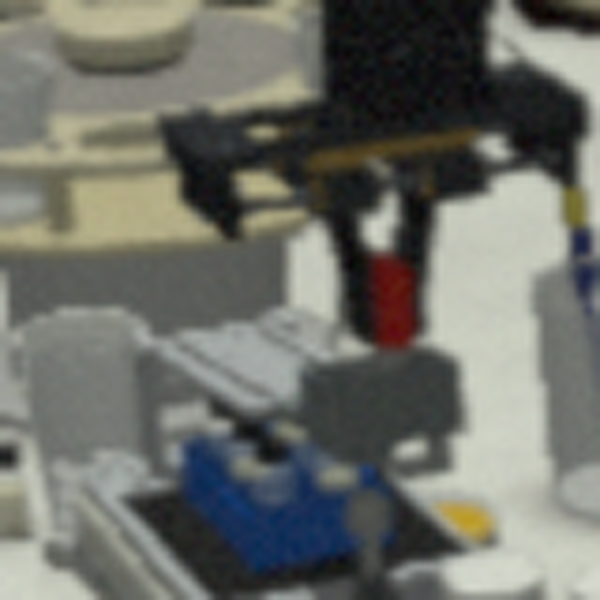

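The head is off the ball, which shows at about crop (370,515), and it hangs from the handle. Force along the plate is building up because the arc is a bit too far in -x, so I'll keep lifting with less inward shift.

{"fn": "arm_command", "kwargs": {
  "series": "-0.8 0 -4.2 0 255;-0.8 0 -4.2 0 255;-1.2 0 -4.2 0 255;-1.4 0 -4.2 0 255;0 0 0 0 255;0 0 0 0 255",
  "squeeze": 26
}}

```text
time_s: 16.85
tool_pos: [0.4307, -0.2829, 0.2204]
tool_rot: [179.4, -0.1, 78.6]
force: [13.0, -0.9, -4.9]
grip_width: 0.0154
grasp_force: 26.0
```

{"fn": "arm_command", "kwargs": {
  "series": "-1.5 0 -4.2 0 255;-1.5 0 -4.2 0 255;-1.5 0 -4.2 0 255;-1.5 0 -4.2 0 255;0 0 0 0 255;0 0 0 0 255"
}}

```text
time_s: 17.35
tool_pos: [0.4288, -0.2909, 0.2367]
tool_rot: [179.4, 0.1, 78.5]
force: [14.1, -6.0, -8.3]
grip_width: 0.0155
grasp_force: 26.0
```

{"fn": "arm_command", "kwargs": {
  "series": "0 0 0 0 255;0 0 0 0 255;0 0 0 0 255;0 0 0 0 255;0 0 0 0 255;0 0 0 0 255",
  "squeeze": 32
}}

```text
time_s: 17.85
tool_pos: [0.4289, -0.2908, 0.2365]
tool_rot: [179.4, 0.1, 78.5]
force: [13.7, -6.9, -7.7]
grip_width: 0.0163
grasp_force: 32.0
```

Run:
```python
from h import *
s=cams.read_camera("side");t=cams.read_camera("top");o=telemetry.get_obs();print(o['tool_pos'],o['tool_rot'],o['force'],o['time_s'])
a=cv2.resize(s[100:190,150:230],(533,600),interpolation=cv2.INTER_CUBIC)
cv2.imwrite("pics/s5.png",a)
d=cv2.absdiff(cv2.imread("pics/top0.png"),t).max(2)>40
print("top changes near bystanders", d[160:240,130:185].sum(), d[205:230,205:230].sum())
# expected window centre / head top after lift 0 and 50,60 mm
for z in (.16,.21,.22):print(z,proj('side',[.4515,-.2727,z]))
```

```text
[ 0.42890159 -0.29082631  0.23651657] [1.79420469e+02 5.61675372e-02 7.85072757e+01] [13.49689646 -7.20876123 -7.93881684] 17.95
top changes near bystanders 0 0
0.16 [198.17307313 167.39338421]
0.21 [197.31852953 154.33515314]
0.22 [197.14506048 151.68438254]
```

View pics/s5.png

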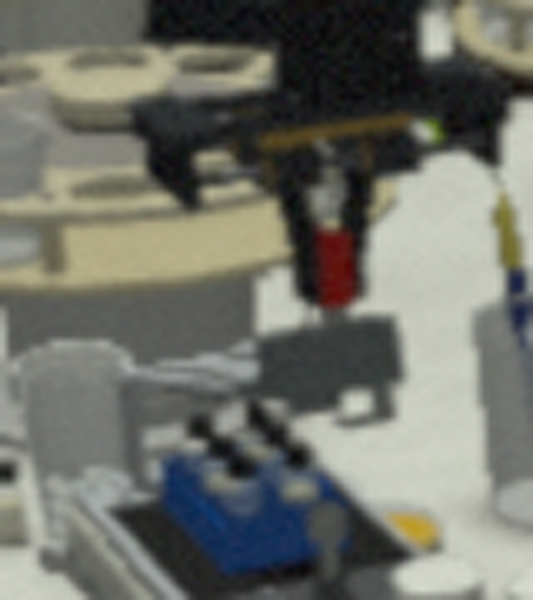

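The head is raised about 60 mm (16 px in the side view), the latch is still held at its stop, and the bystanders haven't moved. I'll hand it in.

```bash
python3 -c "
from cell import env
print(env.sign_off())"
```

```text
the job is handed in; nothing more can be done
None
```

I handed the job in after about 18 s of robot time: the key handle is fully home, the latch is held at its stop, and the clamp head hangs from the handle about 60 mm up. The top view showed no change around the tape, the two buffer bottles and the blue cap; I judged the vials undisturbed only by eye from the side view.

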